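# Line up the sample jars by height for pipetting

## Robot

A 7-joint arm with a two-finger parallel gripper is mounted at the origin on the work surface. World frame = base frame: x ahead of the robot, y to its left, z up, the work surface at z = 0. Lengths are in m, angles in rad, forces in N, time in s.
With the tool pointing down it reaches from about 0.4 to 0.875 m from the base axis. Payload 19.3 kg.
Tool frame: the origin (TCP) lies midway between the tips of the shut fingers; the grasp point (between the pads) lies 19 mm behind it (bot.hold_point_z is the y of the grasp point in the tool frame, in m); y points along the fingers, x is the direction in which the jaws open and shut, and the axes are right-handed (so a half turn about y gives the same grasp; the last joint's range is limited). The gripper opens to 85 mm and grips with 20 to 120 N. Pads are 22 mm wide; open, the fingers measure 114 mm over their backs; the gripper's body (76 mm by 85 mm) begins 54 mm behind the grasp point. The pads swing forward as they close: fully open they stand 13 mm farther back than shut.
Start: joints at [-1.352, 0.521, -0.036, 1.599, 0.021, 1.021, -0.113], TCP at [0.178, 0.599, 0.231] pointing down, gripper open.
Joint ranges: [-2.91, 2.91], [-0.3, 2.13], [-1.5, 1.42], [0.17, 2.43], [-1.26, 4.41], [0.16, 1.93], [-2.52, 2.52]. Speed limits (rad/s): [1.89, 1.89, 2.39, 2.39, 3.01, 3.01, 3.01].

## Interface

Orientations are given as a unit quaternion [w, x, y, z].
In Python, from cell import bot gives the robot as it stands.
- The arm moves only by the tool drive_tool, never from a script. Its argument "plan" is one flat list of numbers, 6 for each row, row after row: the shift along the tool's x, y, z in mm, then the turn, a rotation vector about the tool's x, y, z in degrees. A call has 1 to 12 rows; each row is the pose to reach, as a shift and turn from the pose commanded when the call began, along the tool's axes at that moment; what a row does not reach only later rows make up. A row lasts 1/12 s, in which the tool goes at most 41.7 mm and 7.16 degrees, less where a joint would pass 70% of its speed; a pose out of reach is approached as far as the arm can. A call with a gripper value outside its range is refused whole. "hand" is the opening, from 0 (shut) to 1 (fully open), set as the call begins (left out, the last holds). The fingers move at their own pace and stop on an object; "newtons" is the grip in N (left out, the last holds). Time passes only in rows, so rows that repeat a pose let the fingers close. It gives the time, the measured TCP pose, the force and the opening at its end, in the units of the state.
- bot.get_obs(): the state, without advancing time (a new reading comes with each control period).
- bot.grab_frame(name): name is "side" or "top"; returns a dict with "frame" (420x560x3 uint8, red, green, blue), "depth" (420x560 float32, m along the optical axis (not along the pixel's ray), 0 where there is no reading), "fov_y" (degrees; the focal length in pixels is half the picture's height over the tangent of half this angle, whatever the lens; pixels are square), "cx", "cy" (the principal point, pixels), "position" and "attitude" of the camera in the world. Camera axes: x right, y up, looking along -z (the intrinsics and any distortion apply to the point x, -y, -z); pixel columns grow to the right and rows downward; lengths in m; the calibration is good to about 2 mm. A picture is of the moment at which its call begins.
- bot.job_done(): hands the job in, once; it reports no verdict.
The state is a dict: "t": time; "joint_positions": joint angles; "qd": joint speeds; "joint_torque": joint torques, N m; "eef_pos": TCP position; "tool_rot": TCP orientation; "ft_force": force on the tool from outside, world axes, zero at the start; "torque": the same for the moment, N m; "finger_gap": opening from 0.0 (shut) to 1.0 (fully open).
Only numpy, scipy, OpenCV 4.12 (cv2) and the standard library are available. Lean on these libraries where they do the work, as an engineer would, in place of code of your own. Each camera call takes 0.05 s, during which the arm holds its last target. There are 200 camera calls.

## Task

Set the four white sample jars out for pipetting: one jar standing in the middle of each round mark of the row, in order of height, with the shortest jar beside the yellow end block and the tallest at the far end by the grey one. Keep the jars upright at all times and leave the orange tube rack where it is.

Things in the scene. Friction and masses are not known exactly. Their poses are not given: they have to be found in the camera images.
- jar_blue: Loose white sample jar with a screw cap in blue (cap and body one smooth cylinder, a band of that colour near the foot): diameter 56 mm, height 60 mm with the cap, about 130 g. Origin: centre of its underside; z upwards along its axis. The shortest of the four. At the start it stands on the bench in a line of six things across the robot's front (see tube_rack), 40 mm or more clear of its neighbours.
- jar_orange: Loose white sample jar with a screw cap in orange (cap and body one smooth cylinder, a band of that colour near the foot): diameter 42 mm, height 80 mm with the cap, about 110 g. Origin: centre of its underside; z upwards along its axis. The second shortest of the four. At the start it stands on the bench in a line of six things across the robot's front (see tube_rack), 40 mm or more clear of its neighbours.
- jar_purple: Loose white sample jar with a screw cap in purple (cap and body one smooth cylinder, a band of that colour near the foot): diameter 52 mm, height 100 mm with the cap, about 190 g. Origin: centre of its underside; z upwards along its axis. The second tallest of the four. At the start it stands on the bench in a line of six things across the robot's front (see tube_rack), 40 mm or more clear of its neighbours.
- jar_teal: Loose white sample jar with a screw cap in teal green (cap and body one smooth cylinder, a band of that colour near the foot): diameter 46 mm, height 120 mm with the cap, about 180 g. Origin: centre of its underside; z upwards along its axis. The tallest of the four. At the start it stands on the bench in a line of six things across the robot's front (see tube_rack), 40 mm or more clear of its neighbours.
- mark_a: Fixed round white mark, 72 mm across, with a thin black ring printed on it; its flat top is 9 mm above the bench (3 mm disc on a 6 mm strip). Origin: centre of its underside, 6 mm above the bench. Four like marks stand 90 mm apart in a straight row whose place and heading vary. Mark a: an end mark, next to b.
- mark_b: Fixed round white mark, 72 mm across, with a thin black ring printed on it; its flat top is 9 mm above the bench (3 mm disc on a 6 mm strip). Origin: centre of its underside, 6 mm above the bench. Four like marks stand 90 mm apart in a straight row whose place and heading vary. Mark b: between a and c.
- mark_c: Fixed round white mark, 72 mm across, with a thin black ring printed on it; its flat top is 9 mm above the bench (3 mm disc on a 6 mm strip). Origin: centre of its underside, 6 mm above the bench. Four like marks stand 90 mm apart in a straight row whose place and heading vary. Mark c: between b and d.
- mark_d: Fixed round white mark, 72 mm across, with a thin black ring printed on it; its flat top is 9 mm above the bench (3 mm disc on a 6 mm strip). Origin: centre of its underside, 6 mm above the bench. Four like marks stand 90 mm apart in a straight row whose place and heading vary. Mark d: the other end mark, next to c.
- stop_yellow: Fixed yellow end block, 30 mm along the row, 70 mm across it, its top 31 mm above the bench, at one end of the row, its centre 70 mm beyond that of the end mark beside it: next to mark a on some starts, to mark d on others. A like grey block stands at the other end. Origin: centre of its underside, 6 mm above the bench.
- tube_rack: Loose orange tube rack, 60 x 50 mm and 45 mm tall, with six white and purple tube tops standing 12 mm out of it, about 350 g; to be left alone. Origin: centre of its underside. The line of six things is the four jars, this rack and a glass beaker (60 mm wide, 75 mm tall, not listed), in any order, about 115 mm apart: a gap in the line is the beaker.
Not all that is in view belongs to the job. Leave any brown look-alike of the jar_orange alone.

How it is judged:
By the outcome, as a careful person would: the job done as asked, in the order asked, and still so for the second after the job is handed in, with the robot touching nothing.
It also fails if it takes over 90 s, if anything falls off the work surface, if the arm or the gripper's body presses on something with over 40 N, if the wrist force passes 120 N, or if a joint passes its speed limit or range.

## Working session

There is one attempt and no reset: what is moved stays moved. The work goes in short steps, Python scripts to look and compute and a tool call to move; the robot and the scene stay as the last step left them, time stands still between calls to the robot, and variables do not carry over. Pictures are saved under pics/ and viewed, about 12 in all and at most 16, crops included, and the job is handed in when it is done.

Besides the shell and the picture viewer there is one more tool, called after "Request:" as a command line: name --argument value ..., lists and objects as JSON in quotes. drive_tool: Moves the arm, as the interface text tells. Its arguments: {"type":"object","properties":{"plan":{"type":"array","items":{"type":"number"}},"hand":{"type":"number"},"newtons":{"type":"number"}},"required":["plan"]}

```bash
ls; mkdir -p pics; python3 - <<'E'
from cell import bot
import cv2
o=bot.get_obs();print({k:o[k] for k in('t','eef_pos','tool_rot','finger_gap','ft_force')},bot.hold_point_z)
for n in('top','side'):
    f=bot.grab_frame(n)
    cv2.imwrite(f'pics/{n}0.png',f['frame'][...,::-1])
    print({k:v for k,v in f.items() if k not in('frame','depth')})
E
```

```text
pics
{'t': 0.0, 'eef_pos': array([0.17796142, 0.59877944, 0.23074026]), 'tool_rot': array([-0.56649   ,  0.5670182 ,  0.42253871, -0.42313175]), 'finger_gap': 0.9992769037445897, 'ft_force': array([ 0.05911395, -0.08217941, -0.25702339])} -0.0187
{'fov_y': 43.81982471077256, 'cx': 273.76888668302325, 'cy': 211.62923226010503, 'position': array([0.24367679, 0.00369952, 1.28958391]), 'attitude': array([ 0.7106315 ,  0.05980246, -0.07360004, -0.69714386])}
{'fov_y': 46.137316118470835, 'cx': 284.9955775460539, 'cy': 210.31779534819825, 'position': array([ 0.31225265, -0.75790762,  0.66924321]), 'attitude': array([ 0.89324299,  0.43637707, -0.04660111, -0.09757224])}
```

View pics/top0.png

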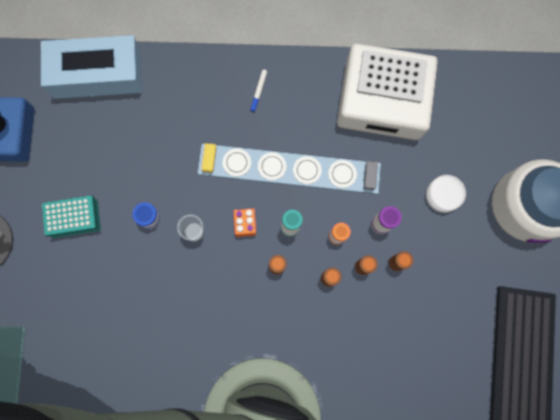

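View pics/side0.png

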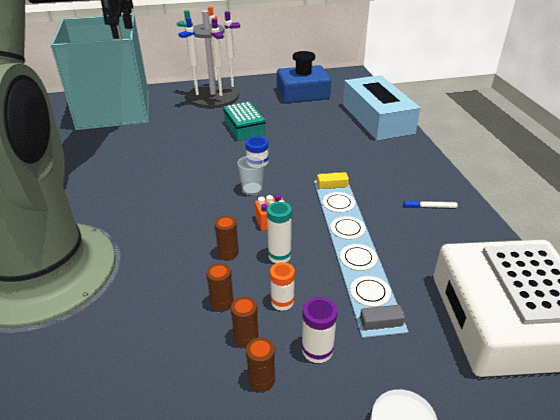

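The top view shows, left to right:
- blue jar (145,214), beaker (190,229), rack (244,223)
- teal (292,220), orange (341,232), purple (389,217)
- marks at (237,162), (272,166), (307,170) and (343,174), yellow block at (208,158), grey at (371,175)

Look-alikes for jar_orange: brown bodies with orange caps at top (277,264), (331,277), (367,265), (402,261). The one at (341,232) has a white body (side view (283,287)), so that is jar_orange.

```bash
cat >h.py <<'E'
from cell import bot
import cv2,numpy as np
from scipy.spatial.transform import Rotation as R
def rot(q): return R.from_quat([q[1],q[2],q[3],q[0]])
def ray(f,u,v,z):
    fl=f['frame'].shape[0]/2/np.tan(np.radians(f['fov_y']/2))
    d=rot(f['attitude']).apply([(u-f['cx'])/fl,-(v-f['cy'])/fl,-1]); p=f['position']
    return p+d*(z-p[2])/d[2]
HUE={'blue':(112,124,.06),'teal':(75,95,.12),'orange':(3,18,.08),'purple':(135,160,.10)}
def hsv(f): return cv2.cvtColor(f['frame'],cv2.COLOR_RGB2HSV)
def blobs(m,amin=40):
    n,l,s,c=cv2.connectedComponentsWithStats(m.astype(np.uint8))
    return [(c[i],s[i]) for i in range(1,n) if s[i][4]>=amin]
def caps(f,names=HUE):
    h=hsv(f);out={}
    for k in names:
        a,b,z=HUE[k]; m=cv2.inRange(h,(a,110,50),(b,255,255))
        out[k]=[(c.round(1),s[2:].tolist(),ray(f,*c,z).round(4)) for c,s in blobs(m)]
    return out
def marks(f,box):
    x0,y0,x1,y1=box;h=hsv(f)[y0:y1,x0:x1]
    m=cv2.inRange(h,(0,0,150),(180,60,255))
    cs,_=cv2.findContours(m,cv2.RETR_EXTERNAL,cv2.CHAIN_APPROX_NONE);o=[]
    for c in cs:
        if cv2.contourArea(c)>200:
            (u,v),ax,an=cv2.fitEllipse(c);o.append(((round(u+x0,1),round(v+y0,1)),np.round(ax,1),ray(f,u+x0,v+y0,.009).round(4)))
    return o
E
python3 - <<'E'
from h import *
for n,box in(('top',(195,140,385,195)),('side',(315,170,410,335))):
    f=bot.grab_frame(n);print(n)
    for k,v in caps(f).items():
        print(k)
        for q in v: print('  ',*q)
    for q in marks(f,box):print(*q)
    h=hsv(f);print('yel',[(c.round(1),s[2:],ray(f,*c,.031).round(3)) for c,s in blobs(cv2.inRange(h,(20,120,100),(32,255,255)))])
    if n=='top':
        for u,v in((145,214),(292,220),(341,232),(389,217)):print(u,v,'z',(f['depth'][v,u]))
E
```

```text
top
blue
   [253.9 104.8] [9, 14, 63] [0.7492 0.0359 0.06  ]
   [143.7 213.8] [25, 25, 318] [0.4672 0.2916 0.06  ]
teal
   [ 75.5 219.3] [58, 42, 781] [0.4404 0.4297 0.12  ]
   [292. 219.] [19, 19, 294] [ 0.4513 -0.0591  0.12  ]
orange
   [244.6 224. ] [22, 28, 321] [0.4443 0.05   0.08  ]
   [340.6 231.4] [18, 18, 262] [ 0.4312 -0.1759  0.08  ]
   [400.8 260.9] [22, 18, 303] [ 0.3648 -0.3159  0.08  ]
   [277.1 264.2] [16, 18, 226] [ 0.3516 -0.0278  0.08  ]
   [366.1 264.8] [21, 18, 280] [ 0.3541 -0.2347  0.08  ]
   [330.9 276.8] [19, 18, 252] [ 0.3247 -0.1525  0.08  ]
purple
   [389.7 216.9] [22, 21, 360] [ 0.4647 -0.2876  0.1   ]
(374.0, 176.6) [12.7 30. ] [ 0.5848 -0.2723  0.009 ]
(289.1, 168.1) [ 33.7 211.3] [ 0.6022 -0.0563  0.009 ]
yel [(array([208.6, 157.5]), array([ 12,  28, 273], dtype=int32), array([0.619, 0.146, 0.031]))]
145 214 z 1.2468029
292 220 z 1.185365
341 232 z 1.2253696
389 217 z 1.211766
side
blue
   [188.1  21.8] [5, 9, 43] [0.3659 1.2708 0.06  ]
   [185.8  33.7] [16, 7, 69] [0.3486 1.1298 0.06  ]
   [256.4 144.3] [24, 16, 318] [0.4675 0.2753 0.06  ]
   [411.4 2
[... 495 characters left out ...]
 0.08  ]
   [281.8 302.3] [25, 12, 102] [ 0.4184 -0.2475  0.08  ]
purple
   [227.1  15.1] [5, 10, 41] [0.5131 1.1876 0.1   ]
   [214.1  22.9] [6, 10, 46] [0.4548 1.1043 0.1   ]
   [233.2  25.3] [15, 5, 55] [0.5194 1.0607 0.1   ]
   [217.4  34.7] [12, 7, 55] [0.4524 0.9715 0.1   ]
   [319.5 312.7] [35, 33, 909] [ 0.465  -0.2968  0.1   ]
   [316.9 354.3] [32, 14, 106] [ 0.4419 -0.3663  0.1   ]
(370.3, 290.8) [30.4 41.3] [ 0.5923 -0.1939  0.009 ]
(358.2, 256.6) [26.8 37.9] [ 0.6005 -0.1043  0.009 ]
(347.6, 227.3) [23.2 35.1] [ 0.608  -0.0152  0.009 ]
(338.4, 201.6) [20.7 33. ] [0.6159 0.0745 0.009 ]
yel [(array([332.5, 179.8]), array([ 32,  16, 439], dtype=int32), array([0.617, 0.129, 0.031]))]
```

```bash
python3 - <<'E'
import cv2
a=cv2.imread('pics/top0.png')[130:300,120:420]
cv2.imwrite('pics/crop0.png',cv2.resize(a,None,fx=2.6,fy=2.6,interpolation=cv2.INTER_CUBIC))
E
```

```text
(no output)
```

View pics/crop0.png

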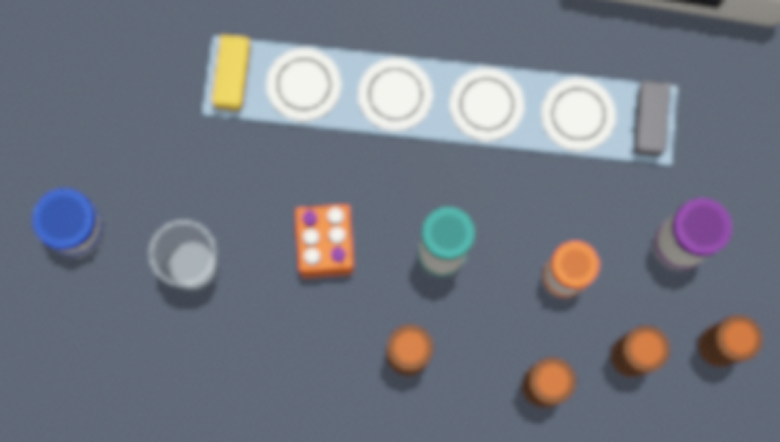

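The crop confirms the choice: the chosen jar has a white body, and the four look-alikes are brown.

```bash
cat >>h.py <<'E'
def to(x,y,z,jaw=None,seq=None):
    """shift (mm) and turn (deg) in tool axes from now to TCP x,y,z with tool y down and jaw axis at heading jaw (deg)"""
    o=bot.get_obs();r=rot(o['tool_rot']);X=r.as_matrix()
    h=np.degrees(np.arctan2(X[1,0],X[0,0])); jaw=h if jaw is None else jaw
    c,s=np.cos(np.radians(jaw)),np.sin(np.radians(jaw))
    T=R.from_matrix(np.c_[[c,s,0],[0,0,-1],np.cross([c,s,0],[0,0,-1])])
    print('t',round(o['t'],2),'pos',o['eef_pos'].round(4),'jaw',round(h,1),'gap',round(o['finger_gap'],3),'| shift',(r.inv().apply(np.array([x,y,z])-o['eef_pos'])*1e3).round(1),'turn',np.degrees((r.inv()*T).as_rotvec()).round(1))
E
python3 - <<'E'
from h import *
f=bot.grab_frame('top');M=[]
h=hsv(f)
for u,v in((237,162),(272,166),(307,170),(343,174)):
    m=np.zeros(h.shape[:2],np.uint8);w=17
    m[v-w:v+w+1,u-w:u+w+1]=cv2.inRange(h,(0,0,160),(180,35,255))[v-w:v+w+1,u-w:u+w+1]
    c=max(cv2.findContours(m,0,1)[0],key=cv2.contourArea);(a,b),r=cv2.minEnclosingCircle(c)
    e=cv2.fitEllipse(c);M.append(ray(f,*e[0],.009));print(a,b,r,e[0],e[1],M[-1].round(4))
print(np.linalg.norm(np.diff(M,axis=0),axis=1),h[162,237],h[158,222])
print(rot(bot.get_obs()['tool_rot']).as_matrix().round(3))
for j in(0,-5,-90,90,175):print(j);to(.4513,-.059,.25,j)
E
```

```text
236.24073791503906 162.20370483398438 15.346336364746094 (236.30580139160156, 161.97499084472656) (28.87364959716797, 29.900758743286133) [0.6152 0.0781 0.009 ]
271.71539306640625 165.7923126220703 15.305229187011719 (271.6095275878906, 165.781494140625) (29.045230865478516, 29.75653076171875) [ 0.6072 -0.0118  0.009 ]
306.8793029785156 169.5 15.326074600219727 (306.8077697753906, 169.6488037109375) (29.095521926879883, 29.98868751525879) [ 0.5991 -0.1013  0.009 ]
341.96392822265625 173.65463256835938 15.403831481933594 (342.0096130371094, 173.44720458984375) (29.08116340637207, 30.15068817138672) [ 0.5912 -0.1909  0.009 ]
[0.09018081 0.08994173 0.08994374] [ 35   6 245] [102  26 223]
[[ 0.285 -0.    -0.959]
 [ 0.959 -0.     0.285]
 [-0.001 -1.    -0.   ]]
0
t 0.25 pos [0.178 0.599 0.231] jaw 73.5 gap 0.999 | shift [-552.9  -18.7 -449.4] turn [ 0.  73.5 -0. ]
-5
t 0.25 pos [0.178 0.599 0.231] jaw 73.5 gap 0.999 | shift [-552.9  -18.7 -449.4] turn [ 0.  78.5 -0. ]
-90
t 0.25 pos [0.178 0.599 0.231] jaw 73.5 gap 0.999 | shift [-552.9  -18.7 -449.4] turn [  0.  163.5  -0. ]
90
t 0.25 pos [0.178 0.599 0.231] jaw 73.5 gap 0.999 | shift [-552.9  -18.7 -449.4] turn [ -0.  -16.5  -0. ]
175
t 0.25 pos [0.178 0.599 0.231] jaw 73.5 gap 0.999 | shift [-552.9  -18.7 -449.4] turn [  -0.  -101.5   -0. ]
```

```bash
python3 - <<'E'
from h import *
to(.467,.2915,.16,0);to(.467,.2915,.16,32)
E
```

```text
t 0.25 pos [0.178 0.599 0.231] jaw 73.5 gap 0.999 | shift [-212.4   71.2 -364.6] turn [ 0.  73.5 -0. ]
t 0.25 pos [0.178 0.599 0.231] jaw 73.5 gap 0.999 | shift [-212.4   71.2 -364.6] turn [ 0.  41.5 -0. ]
```

Request:
drive_tool --plan '[-10,2,-17,0,4,0,-28,8,-48,0,10,0,-48,14,-82,0,17,0,-68,20,-117,0,24,0,-88,27,-151,0,31,0,-108,34,-185,0,38,0,-128,41,-220,0,45,0,-148,48,-254,0,52,0,-168,55,-288,0,59,0,-188,62,-323,0,66,0,-204,68,-350,0,72,0,-212,71,-365,0,73.5,0]' --hand 1 --newtons 40

```text
t: 1.25
eef_pos: [0.4697, 0.2882, 0.1598]
tool_rot: [-0.707, 0.708, -0.004, 0.004]
ft_force: [0.1, 0.6, 0.1]
finger_gap: 1.002
```

```bash
python3 - <<'E'
from h import *
f=bot.grab_frame('top');a=f['frame'][130:300,80:380,::-1]
cv2.imwrite('pics/c1.png',cv2.resize(a,None,fx=2.6,fy=2.6,interpolation=cv2.INTER_CUBIC))
f=bot.grab_frame('side');a=f['frame'][60:260,160:400,::-1]
cv2.imwrite('pics/c2.png',cv2.resize(a,None,fx=2.6,fy=2.6,interpolation=cv2.INTER_CUBIC))
to(.467,.2915,.015,0)
E
```

```text
t 1.35 pos [0.4694 0.289  0.1599] jaw -0.4 gap 0.998 | shift [ -2.5 144.8   2.7] turn [ 0.1 -0.4  0. ]
```

View pics/c2.png

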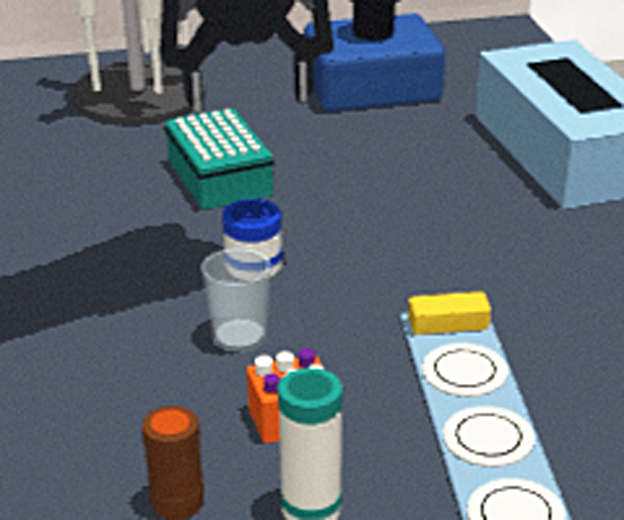

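The side crop shows the open gripper straddling above the blue jar (crop (252,215)), jaws along x, with nothing in the way of the descent.

Request:
drive_tool --plan '[-1,10,1,0,0,0,-1,30,2,0,0,0,-2,55,3,0,0,0,-2,80,3,0,0,0,-2,105,3,0,0,0,-2,125,3,0,0,0,-2,138,3,0,0,0,-2,143,3,0,0,0,-2,143,3,0,0,0,-2,143,3,0,0,0]'

```text
t: 2.18
eef_pos: [0.4656, 0.2954, 0.0178]
tool_rot: [0.707, -0.707, -0.0, -0.0]
ft_force: [-0.2, -0.4, -0.1]
finger_gap: 0.998
```

Request:
drive_tool --plan '[0,0,0,0,0,0,0,0,0,0,0,0,0,0,0,0,0,0,0,0,0,0,0,0,0,0,0,0,0,0,0,0,0,0,0,0,0,0,0,0,0,0,0,0,0,0,0,0,0,0,0,0,0,0,0,0,0,0,0,0]' --hand 0 --newtons 40

```text
t: 3.02
eef_pos: [0.466, 0.2953, 0.0184]
tool_rot: [0.708, -0.707, -0.0, -0.001]
ft_force: [-1.7, -0.8, 10.5]
finger_gap: 0.644
```

```bash
python3 - <<'E'
from h import *
f=bot.grab_frame('top')
print([q for q in caps(f,['blue'])['blue']])
to(.467,.2915,.015,0)
E
```

```text
[(array([253.8, 104.8]), [9, 14, 56], array([0.7491, 0.0361, 0.06  ])), (array([150.1, 216.3]), [12, 22, 163], array([0.4614, 0.2761, 0.06  ]))]
t 3.07 pos [0.466  0.2953 0.0184] jaw -0.0 gap 0.648 | shift [ 1.   3.4 -3.8] turn [-0.1 -0.   0.1]
```

Request:
drive_tool --plan '[0,-10,0,0,0,0,0,-30,0,0,0,0,5,-50,-8,0,0,0,17,-60,-25,0,0,0,35,-62,-51,0,0,0,55,-62,-80,0,0,0,75,-62,-109,0,0,0,95,-62,-138,0,0,0,115,-62,-166,0,0,0,132,-62,-191,0,0,0,144,-62,-208,0,0,0,148,-62,-213,0,0,0]'

```text
t: 4.07
eef_pos: [0.6151, 0.0776, 0.0804]
tool_rot: [-0.707, 0.708, -0.001, 0.002]
ft_force: [0.1, -0.9, -0.9]
finger_gap: 0.648
```

Request:
drive_tool --plan '[0,0,0,0,0,0,0,0,0,0,0,0,0,0,0,0,0,0]'

```text
t: 4.32
eef_pos: [0.6127, 0.0834, 0.0796]
tool_rot: [0.707, -0.707, -0.0, 0.0]
ft_force: [-0.1, -0.2, -1.3]
finger_gap: 0.647
```

```bash
python3 - <<'E'
from h import *
f=bot.grab_frame('side');a=f['frame'][60:260,230:470,::-1]
cv2.imwrite('pics/c3.png',cv2.resize(a,None,fx=2.6,fy=2.6,interpolation=cv2.INTER_CUBIC))
to(.614,.0818,.0285,0)
E
```

```text
t 4.37 pos [0.6127 0.0834 0.0795] jaw 0.1 gap 0.644 | shift [ 1.3 51.  -1.6] turn [-0.   0.1 -0. ]
```

View pics/c3.png

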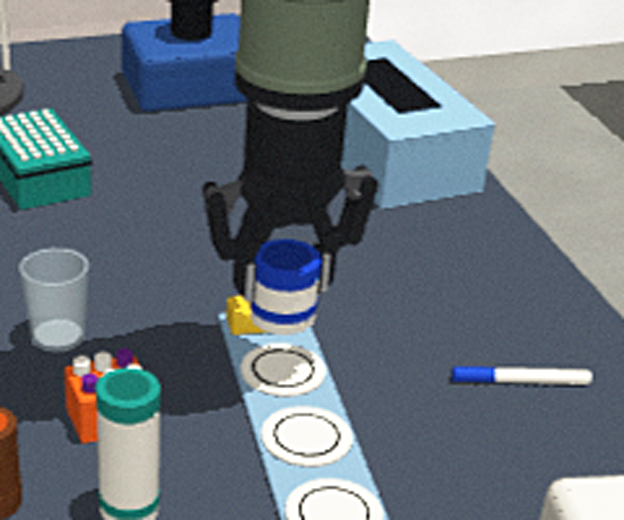

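The jar hangs upright above mark a, caught between the pads (crop (287,290)). Lowering to just above the mark.

Request:
drive_tool --plan '[0,6,0,0,0,0,1,18,-1,0,0,0,1,32,-1,0,0,0,1,42,-1,0,0,0,1,47,-1,0,0,0,1,49,-1,0,0,0,1,50,-1,0,0,0,1,50,-1,0,0,0,1,50,-1,0,0,0]'

```text
t: 5.12
eef_pos: [0.6146, 0.0808, 0.0297]
tool_rot: [0.707, -0.707, 0.0, -0.001]
ft_force: [0.1, 0.6, -0.9]
finger_gap: 0.648
```

```bash
python3 - <<'E'
from h import *
f=bot.grab_frame('side');a=f['frame'][140:220,280:400,::-1]
cv2.imwrite('pics/c4.png',cv2.resize(a,None,fx=5,fy=5,interpolation=cv2.INTER_CUBIC))
# band of jar & white base lowest edge
to(.614,.0818,.0285,0)
print(bot.get_obs()['ft_force'])
E
```

```text
t 5.17 pos [0.6146 0.0809 0.0298] jaw -0.0 gap 0.647 | shift [-0.6  1.3  0.9] turn [-0. -0.  0.]
[ 0.06317932 -0.39497384 -0.75882793]
```

View pics/c4.png

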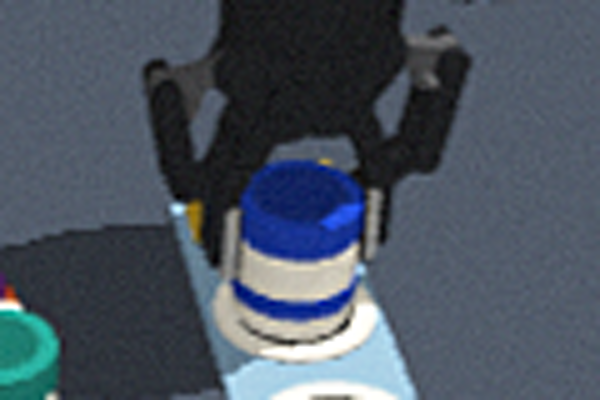

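The jar is just above mark a. Its foot (crop front edge (297,338)) sits a little behind the middle, since the ring shows in front, and about 1 mm to the right. I'll nudge it −3 mm in y and −1 mm in x, set it down, release, then check.

Request:
drive_tool --plan '[-1,0,-2,0,0,0,-1,0,-3,0,0,0,-1,1,-3,0,0,0,-1,1.5,-3,0,0,0,-1,1.5,-3,0,0,0]'

```text
t: 5.58
eef_pos: [0.6133, 0.0778, 0.0277]
tool_rot: [0.707, -0.707, 0.0, -0.0]
ft_force: [-0.6, 0.0, -1.4]
finger_gap: 0.645
```

Request:
drive_tool --plan '[0,0,0,0,0,0,0,0,0,0,0,0,0,0,0,0,0,0,0,0,0,0,0,0,0,0,0,0,0,0,0,0,0,0,0,0,0,-5,0,0,0,0,0,-25,0,0,0,0,0,-55,0,0,0,0,0,-90,0,0,0,0,0,-125,0,0,0,0,0,-130,0,0,0,0]' --hand 1

```text
t: 6.58
eef_pos: [0.6157, 0.0778, 0.1639]
tool_rot: [0.708, -0.707, -0.002, -0.003]
ft_force: [1.2, 0.1, -0.1]
finger_gap: 1.005
```

```bash
python3 - <<'E'
from h import *
to(.4505,-.059,.16,0)
E
```

```text
t 6.58 pos [0.6157 0.0778 0.1639] jaw -0.1 gap 1.005 | shift [-165.     2.5 -137. ] turn [-0.1 -0.1  0.4]
```

Request:
drive_tool --plan '[-15,0,-12,0,0,0,-40,0,-34,0,0,0,-68,0,-57,0,0,0,-96,0,-81,0,0,0,-124,0,-104,0,0,0,-148,0,-124,0,0,0,-160,0,-135,0,0,0,-163,0,-137,0,0,0,-163,0,-137,0,0,0,-163,0,-137,0,0,0]'

```text
t: 7.42
eef_pos: [0.451, -0.0586, 0.1581]
tool_rot: [0.707, -0.707, -0.0, -0.001]
ft_force: [1.8, 0.1, 0.6]
finger_gap: 1.002
```

```bash
python3 - <<'E'
from h import *
to(.4505,-.059,.067,0)
f=bot.grab_frame('top');print(caps(f,['blue'])['blue'])
a=f['frame'][130:210,190:290,::-1];a=cv2.resize(a,(500,400),interpolation=cv2.INTER_CUBIC)
f=bot.grab_frame('side');print(caps(f,['blue'])['blue'][-3:])
b=f['frame'][140:220,280:380,::-1];b=cv2.resize(b,(500,400),interpolation=cv2.INTER_CUBIC)
cv2.imwrite('pics/c5.png',cv2.resize(np.hstack([a,b]),(800,320)))
E
```

```text
t 7.42 pos [ 0.451  -0.0586  0.1581] jaw -0.0 gap 1.002 | shift [-0.6 91.1 -0.4] turn [-0.  -0.   0.1]
[(array([253.8, 104.7]), [9, 14, 65], array([0.7495, 0.036 , 0.06  ])), (array([236.9, 158.2]), [21, 20, 231], array([0.61  , 0.0739, 0.06  ]))]
[(array([339.4, 183.2]), [26, 20, 431], array([0.6144, 0.073 , 0.06  ])), (array([337.6, 202.2]), [24, 10, 84], array([0.5903, 0.0086, 0.06  ])), (array([411.4, 203.5]), [17, 6, 96], array([ 0.7363, -0.0285,  0.06  ]))]
```

View pics/c5.png

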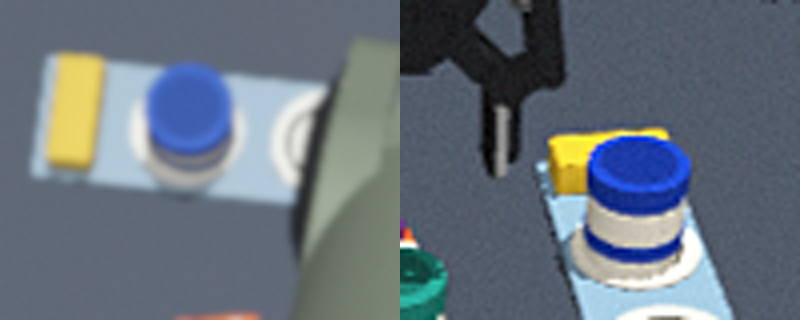

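```bash
python3 - <<'E'
from h import *
f=bot.grab_frame('top')
print(ray(f,237,156.5,.069),ray(f,236.9,158.2,.066))
f=bot.grab_frame('side');print(ray(f,339.7,180,.069))
E
```

```text
[0.61157034 0.07332143 0.069     ] [0.60817821 0.07360493 0.066     ]
[0.61418793 0.07226058 0.069     ]
```

Blue measures within about 3 mm of the mark centre and stands upright, with a white rim visible all round. I'll consider a nudge at the end. Now descending on teal.

Request:
drive_tool --plan '[0,8,0,0,0,0,0,25,0,0,0,0,0,45,0,0,0,0,0,65,0,0,0,0,0,80,0,0,0,0,0,88,0,0,0,0,0,91,0,0,0,0,0,91,0,0,0,0]'

```text
t: 8.28
eef_pos: [0.45, -0.0591, 0.0663]
tool_rot: [-0.707, 0.707, -0.001, -0.0]
ft_force: [-0.5, 0.3, -0.5]
finger_gap: 1.002
```

Request:
drive_tool --plan '[0,0,0,0,0,0,0,0,0,0,0,0,0,0,0,0,0,0,0,0,0,0,0,0,0,0,0,0,0,0,0,0,0,0,0,0,0,0,0,0,0,0,0,0,0,0,0,0,0,0,0,0,0,0,0,0,0,0,0,0]' --hand 0 --newtons 40

```text
t: 9.12
eef_pos: [0.4508, -0.0591, 0.0675]
tool_rot: [0.707, -0.707, -0.0, -0.001]
ft_force: [0.7, -0.1, 7.3]
finger_gap: 0.53
```

```bash
python3 - <<'E'
from h import *
to(.592,-.192,.13,0)
E
```

```text
t 9.12 pos [ 0.4508 -0.0591  0.0675] jaw -0.0 gap 0.53 | shift [ 141.4  -62.3 -132.8] turn [-0.  -0.   0.1]
```

Request:
drive_tool --plan '[0,-10,0,0,0,0,0,-28,0,0,0,0,2,-46,-3,0,0,0,12,-57,-12,0,0,0,28,-60,-27,0,0,0,47,-60,-45,0,0,0,67,-60,-63,0,0,0,87,-60,-82,0,0,0,107,-60,-101,0,0,0,125,-60,-118,0,0,0,137,-60,-129,0,0,0,141,-60,-133,0,0,0]'

```text
t: 10.12
eef_pos: [0.5922, -0.1942, 0.1276]
tool_rot: [-0.707, 0.708, -0.001, 0.001]
ft_force: [0.3, -0.5, -2.1]
finger_gap: 0.528
```

Request:
drive_tool --plan '[0,5,0,0,0,0,0,15,0,0,0,0,0,28,0,0,0,0,0,40,0,0,0,0,0,46,0,0,0,0,0,47,0,0,0,0,0,47,0,0,0,0,0,47,0,0,0,0]'

```text
t: 10.78
eef_pos: [0.5912, -0.1922, 0.08]
tool_rot: [-0.707, 0.707, -0.0, 0.0]
ft_force: [0.1, -0.2, -2.0]
finger_gap: 0.524
```

```bash
python3 - <<'E'
from h import *
to(.592,-.192,.0765,0)
f=bot.grab_frame('side');b=f['frame'][180:340,300:460,::-1]
cv2.imwrite('pics/c6.png',cv2.resize(b,(560,560),interpolation=cv2.INTER_CUBIC))
E
```

```text
t 10.78 pos [ 0.5912 -0.1922  0.08  ] jaw -0.0 gap 0.524 | shift [0.8 3.5 0.2] turn [ 0. -0.  0.]
```

View pics/c6.png

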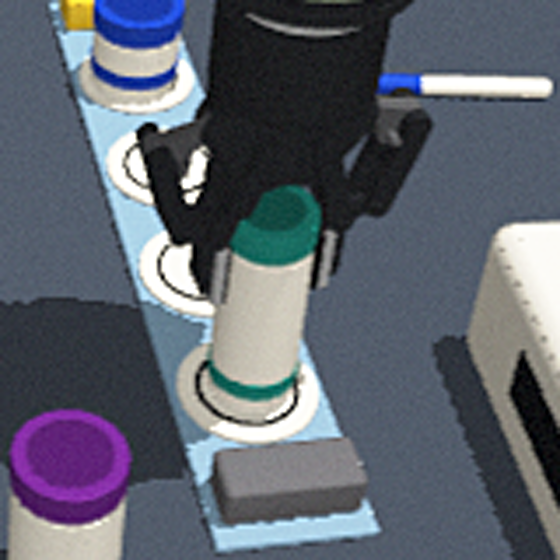

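Teal is about 3 mm above mark d, upright, and nearly centred on the ring (foot (252,416 front), ring centre (248,390)). Lowering and releasing.

Request:
drive_tool --plan '[-1,1,0,0,0,0,-1,2,0,0,0,0,-1,3,0,0,0,0,-1,3.5,0,0,0,0,-1,3.5,0,0,0,0]'

```text
t: 11.25
eef_pos: [0.5902, -0.1923, 0.0766]
tool_rot: [-0.707, 0.707, -0.0, 0.0]
ft_force: [-0.3, -0.0, 3.1]
finger_gap: 0.534
```

Request:
drive_tool --plan '[0,0,0,0,0,0,0,0,0,0,0,0,0,0,0,0,0,0,0,0,0,0,0,0,0,0,0,0,0,0,0,0,0,0,0,0,0,-5,0,0,0,0,0,-20,0,0,0,0,0,-45,0,0,0,0,0,-70,0,0,0,0,0,-85,0,0,0,0,0,-90,0,0,0,0]' --hand 1

```text
t: 12.25
eef_pos: [0.5911, -0.1926, 0.1693]
tool_rot: [-0.707, 0.707, 0.001, 0.002]
ft_force: [0.5, 1.0, -0.0]
finger_gap: 0.998
```

```bash
python3 - <<'E'
from h import *
to(.431,-.176,.16,0)
E
```

```text
t 12.25 pos [ 0.5911 -0.1926  0.1693] jaw -0.1 gap 0.998 | shift [-160.2    8.7   16.4] turn [ 0.  -0.1  0.2]
```

Request:
drive_tool --plan '[-15,0,2,0,0,0,-45,0,5,0,0,0,-80,0,8,0,0,0,-115,0,12,0,0,0,-145,0,15,0,0,0,-157,0,16,0,0,0,-160,10,16,0,0,0,-160,35,16,0,0,0,-160,65,16,0,0,0,-160,75,16,0,0,0,-160,75,16,0,0,0,-160,75,16,0,0,0]'

```text
t: 13.25
eef_pos: [0.4299, -0.1762, 0.0915]
tool_rot: [0.707, -0.707, 0.001, -0.0]
ft_force: [-0.2, -0.1, 1.2]
finger_gap: 0.998
```

```bash
python3 - <<'E'
from h import *
to(.431,-.176,.035,0)
E
```

```text
t 13.25 pos [ 0.4299 -0.1762  0.0915] jaw -0.1 gap 0.998 | shift [ 1.2 56.5  0.2] turn [-0.  -0.1 -0.1]
```

Request:
drive_tool --plan '[1,10,0,0,0,0,1,28,0,0,0,0,1,45,0,0,0,0,1,54,0,0,0,0,1,56,0,0,0,0,1,56,0,0,0,0]'

```text
t: 13.75
eef_pos: [0.4312, -0.1762, 0.0355]
tool_rot: [0.707, -0.707, 0.0, -0.0]
ft_force: [-0.7, -0.6, 0.4]
finger_gap: 1.003
```

Request:
drive_tool --plan '[0,0,0,0,0,0,0,0,0,0,0,0,0,0,0,0,0,0,0,0,0,0,0,0,0,0,0,0,0,0,0,0,0,0,0,0,0,0,0,0,0,0,0,0,0,0,0,0,0,0,0,0,0,0,0,0,0,0,0,0]' --hand 0 --newtons 40

```text
t: 14.58
eef_pos: [0.4316, -0.1761, 0.0359]
tool_rot: [-0.707, 0.707, 0.0, 0.001]
ft_force: [0.1, 0.9, 10.4]
finger_gap: 0.487
```

```bash
python3 - <<'E'
from h import *
to(.6074,-.013,.095,0)
E
```

```text
t 14.58 pos [ 0.4316 -0.1761  0.0359] jaw -0.0 gap 0.487 | shift [175.8 -58.9 163.3] turn [ 0.  -0.   0.1]
```

Request:
drive_tool --plan '[0,-10,0,0,0,0,0,-30,0,0,0,0,4,-48,4,0,0,0,18,-58,17,0,0,0,38,-60,35,0,0,0,62,-60,58,0,0,0,87,-60,81,0,0,0,112,-60,104,0,0,0,137,-60,127,0,0,0,158,-60,147,0,0,0,172,-60,160,0,0,0,176,-60,163,0,0,0]'

```text
t: 15.58
eef_pos: [0.6091, -0.0098, 0.0958]
tool_rot: [0.707, -0.707, -0.001, 0.001]
ft_force: [-0.4, 0.5, -1.9]
finger_gap: 0.485
```

Request:
drive_tool --plan '[0,5,0,0,0,0,0,15,0,0,0,0,0,28,0,0,0,0,0,40,0,0,0,0,0,46,0,0,0,0,0,47,0,0,0,0,0,47,0,0,0,0,0,47,0,0,0,0]'

```text
t: 16.25
eef_pos: [0.6073, -0.0135, 0.0485]
tool_rot: [-0.707, 0.707, -0.0, 0.0]
ft_force: [-0.7, 0.2, -0.9]
finger_gap: 0.486
```

```bash
python3 - <<'E'
from h import *
to(.6074,-.013,.0452,0)
f=bot.grab_frame('side');b=f['frame'][150:290,290:430,::-1]
cv2.imwrite('pics/c7.png',cv2.resize(b,(560,560),interpolation=cv2.INTER_CUBIC))
E
```

```text
t 16.25 pos [ 0.6073 -0.0135  0.0485] jaw -0.1 gap 0.486 | shift [0.1 3.3 0.5] turn [ 0.  -0.1  0. ]
```

View pics/c7.png

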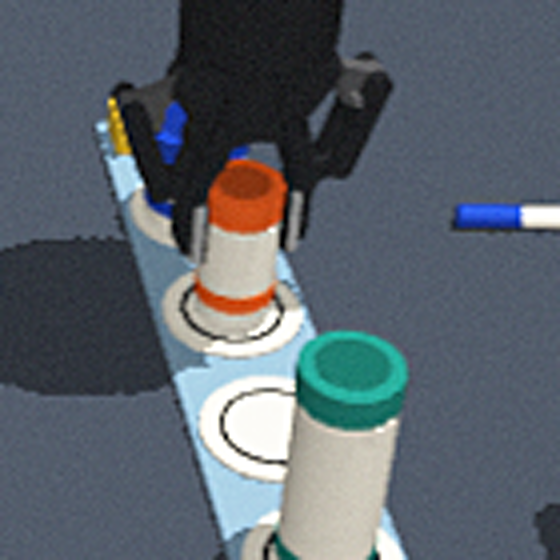

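Orange hovers over mark b, upright, with its foot centred at about (235,310) against the ring's (230,309). I'll move 1 mm left, lower and release.

Request:
drive_tool --plan '[-1,1,0,0,0,0,-1,2,0,0,0,0,-1,3,0,0,0,0,-1,3.5,0,0,0,0,-1,3.5,0,0,0,0]'

```text
t: 16.72
eef_pos: [0.6063, -0.0131, 0.045]
tool_rot: [0.707, -0.707, 0.0, -0.0]
ft_force: [-0.2, -0.2, 2.8]
finger_gap: 0.483
```

Request:
drive_tool --plan '[0,0,0,0,0,0,0,0,0,0,0,0,0,0,0,0,0,0,0,0,0,0,0,0,0,0,0,0,0,0,0,0,0,0,0,0,0,-5,0,0,0,0,0,-25,0,0,0,0,0,-55,0,0,0,0,0,-90,0,0,0,0,0,-115,0,0,0,0,0,-120,0,0,0,0]' --hand 1

```text
t: 17.72
eef_pos: [0.608, -0.0134, 0.1695]
tool_rot: [0.707, -0.707, -0.002, -0.002]
ft_force: [-0.2, 0.4, 0.3]
finger_gap: 1.002
```

```bash
python3 - <<'E'
from h import *
to(.4645,-.288,.16,0)
E
```

```text
t 17.72 pos [ 0.608  -0.0134  0.1695] jaw -0.1 gap 1.002 | shift [-143.3    8.6 -274.7] turn [-0.  -0.1  0.3]
```

Request:
drive_tool --plan '[-12,0,-10,0,0,0,-30,0,-35,0,0,0,-50,0,-63,0,0,0,-70,0,-93,0,0,0,-90,0,-125,0,0,0,-108,0,-158,0,0,0,-122,0,-192,0,0,0,-132,0,-225,0,0,0,-139,0,-253,0,0,0,-142,0,-270,0,0,0,-142,0,-275,0,0,0,-142,0,-275,0,0,0]'

```text
t: 18.72
eef_pos: [0.4636, -0.2893, 0.1648]
tool_rot: [-0.707, 0.707, -0.001, 0.001]
ft_force: [-0.1, 0.7, 0.1]
finger_gap: 0.998
```

Request:
drive_tool --plan '[0,8,0,0,0,0,0,20,0,0,0,0,0,30,0,0,0,0,0,35,0,0,0,0,0,35,0,0,0,0]'

```text
t: 19.13
eef_pos: [0.4637, -0.2869, 0.1284]
tool_rot: [0.707, -0.707, 0.001, 0.001]
ft_force: [-0.2, 0.3, 0.1]
finger_gap: 0.996
```

```bash
python3 - <<'E'
from h import *
to(.4645,-.288,.05,0)
f=bot.grab_frame('side');b=f['frame'][150:410,200:460,::-1]
cv2.imwrite('pics/c8.png',cv2.resize(b,(580,580),interpolation=cv2.INTER_CUBIC))
E
```

```text
t 19.13 pos [ 0.4637 -0.2869  0.1284] jaw 0.0 gap 0.996 | shift [ 0.9 78.4 -1.2] turn [-0.1  0.  -0.1]
```

View pics/c8.png

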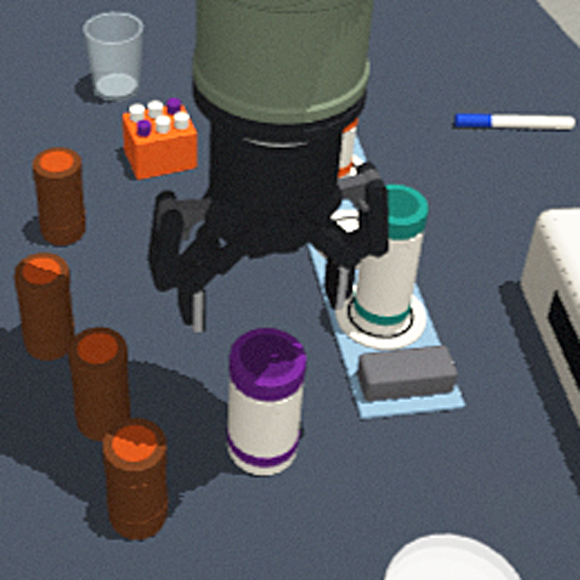

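The gripper is over the purple jar (crop (267,360)) and the browns are clear. Teal stands upright on its mark. Descending.

Request:
drive_tool --plan '[1,10,-1,0,0,0,1,28,-1,0,0,0,1,48,-1,0,0,0,1,66,-1,0,0,0,1,76,-1,0,0,0,1,78,-1,0,0,0,1,78,-1,0,0,0]'

```text
t: 19.77
eef_pos: [0.4649, -0.2891, 0.0516]
tool_rot: [0.707, -0.707, 0.001, -0.0]
ft_force: [-0.8, -0.2, -0.1]
finger_gap: 0.999
```

Request:
drive_tool --plan '[0,0,0,0,0,0,0,0,0,0,0,0,0,0,0,0,0,0,0,0,0,0,0,0,0,0,0,0,0,0,0,0,0,0,0,0,0,0,0,0,0,0,0,0,0,0,0,0,0,0,0,0,0,0,0,0,0,0,0,0]' --hand 0 --newtons 40

```text
t: 20.6
eef_pos: [0.4656, -0.2893, 0.0527]
tool_rot: [-0.707, 0.707, 0.0, 0.001]
ft_force: [0.1, 0.7, 7.2]
finger_gap: 0.601
```

```bash
python3 - <<'E'
from h import *
to(.5992,-.1022,.12,0)
E
```

```text
t 20.6 pos [ 0.4656 -0.2893  0.0527] jaw -0.0 gap 0.601 | shift [133.5 -67.2 187.2] turn [ 0.  -0.   0.1]
```

Request:
drive_tool --plan '[0,-10,0,0,0,0,0,-28,0,0,0,0,0,-46,8,0,0,0,0,-57,24,0,0,0,0,-60,46,0,0,0,0,-60,72,0,0,0,0,-60,98,0,0,0,2,-60,124,0,0,0,8,-60,148,0,0,0,20,-60,167,0,0,0,38,-60,180,0,0,0,60,-60,185,0,0,0]'

```text
t: 21.6
eef_pos: [0.5254, -0.1016, 0.1128]
tool_rot: [0.707, -0.707, -0.0, 0.0]
ft_force: [0.6, -0.4, -1.4]
finger_gap: 0.599
```

Request:
drive_tool --plan '[20,0,0,0,0,0,42,0,0,0,0,0,60,0,0,0,0,0,71,0,0,0,0,0,74,5,0,0,0,0,74,18,0,0,0,0,74,32,0,0,0,0,74,42,0,0,0,0,74,46,0,0,0,0,74,47,0,0,0,0,74,47,0,0,0,0,74,47,0,0,0,0]'

```text
t: 22.6
eef_pos: [0.5993, -0.1043, 0.0653]
tool_rot: [-0.707, 0.707, -0.0, 0.001]
ft_force: [0.4, 0.3, -2.1]
finger_gap: 0.601
```

```bash
python3 - <<'E'
from h import *
to(.5992,-.1038,.062,0)
f=bot.grab_frame('side');b=f['frame'][180:320,290:430,::-1]
cv2.imwrite('pics/c9.png',cv2.resize(b,(560,560),interpolation=cv2.INTER_CUBIC))
E
```

```text
t 22.6 pos [ 0.5993 -0.1043  0.0653] jaw -0.1 gap 0.601 | shift [-0.1  3.3  0.5] turn [ 0.  -0.1  0. ]
```

View pics/c9.png

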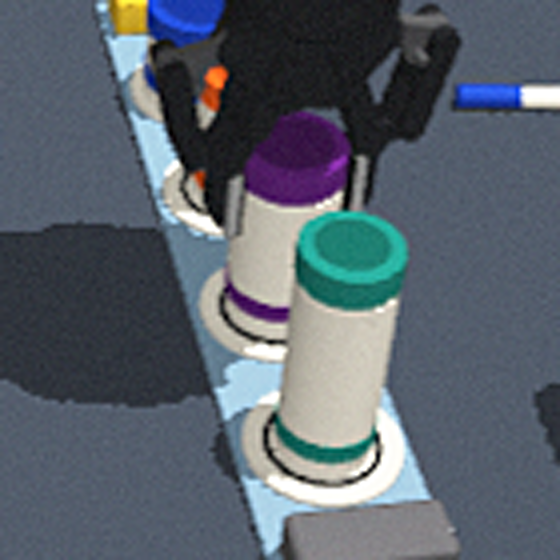

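Purple hovers upright over mark c, with ring showing evenly at its front left. Lowering and releasing.

Request:
drive_tool --plan '[-1,1,0,0,0,0,-1,2,0,0,0,0,-1,3,0,0,0,0,-1,3.5,0,0,0,0,-1,3.5,0,0,0,0]'

```text
t: 23.07
eef_pos: [0.5983, -0.1042, 0.0617]
tool_rot: [0.707, -0.707, 0.0, -0.0]
ft_force: [-1.3, 0.8, 5.3]
finger_gap: 0.598
```

Request:
drive_tool --plan '[0,0,0,0,0,0,0,0,0,0,0,0,0,0,0,0,0,0,0,0,0,0,0,0,0,0,0,0,0,0,0,0,0,0,0,0,0,-5,0,0,0,0,0,-25,0,0,0,0,0,-55,0,0,0,0,0,-90,0,0,0,0,0,-115,0,0,0,0,0,-120,0,0,0,0]' --hand 1

```text
t: 24.07
eef_pos: [0.5998, -0.1047, 0.186]
tool_rot: [-0.707, 0.707, 0.002, 0.002]
ft_force: [0.1, -0.4, -0.1]
finger_gap: 1.0
```

Request:
drive_tool --plan '[-20,0,0,0,0,0,-50,0,15,0,0,0,-80,0,45,0,0,0,-105,0,80,0,0,0,-125,0,115,0,0,0,-135,0,150,0,0,0,-140,0,185,0,0,0,-140,0,220,0,0,0,-140,0,255,0,0,0,-140,0,290,0,0,0,-140,0,325,0,0,0,-140,0,340,0,0,0]'

```text
t: 25.07
eef_pos: [0.4577, 0.2406, 0.1813]
tool_rot: [0.708, -0.707, -0.001, 0.001]
ft_force: [-1.0, 1.1, -0.7]
finger_gap: 0.999
```

```bash
python3 - <<'E'
from h import *
HT={'blue':.069,'orange':.089,'purple':.109,'teal':.129}
T={'blue':(.6155,.0763),'orange':(.6076,-.0135),'purple':(.5998,-.1028),'teal':(.5918,-.1924)}
f=bot.grab_frame('top');h=hsv(f)
for k in HT:
    a,b,_=HUE[k];m=cv2.inRange(h,(a,110,50),(b,255,255));m[:130]=0;m[205:]=0
    for c in cv2.findContours(m,0,1)[0]:
        if cv2.contourArea(c)>100:
            (u,v),r=cv2.minEnclosingCircle(c);p=ray(f,u,v,HT[k]);print(k,round(u,1),round(v,1),round(r,1),p.round(4),'err mm',((p[:2]-T[k])*1e3).round(1))
A=cv2.resize(f['frame'][130:210,190:390,::-1],(800,320),interpolation=cv2.INTER_CUBIC)
f=bot.grab_frame('side')
B=cv2.resize(f['frame'][130:340,250:440,::-1],(253,280),interpolation=cv2.INTER_CUBIC)
B=cv2.resize(f['frame'][140:340,280:430,::-1],(450,600),interpolation=cv2.INTER_CUBIC)
cv2.imwrite('pics/d1.png',A);cv2.imwrite('pics/d2.png',B)
o=bot.get_obs();print(o['t'],o['eef_pos'])
E
```

```text
blue 236.5 158.5 10.5 [0.6065 0.0744 0.069 ] err mm [-9.  -1.9]
orange 273.0 157.8 8.8 [ 0.6045 -0.0138  0.089 ] err mm [-3.1 -0.3]
purple 311.2 159.3 10.4 [ 0.5967 -0.1034  0.109 ] err mm [-3.1 -0.6]
teal 350.1 160.7 9.7 [ 0.5895 -0.1917  0.129 ] err mm [-2.3  0.7]
25.1667 [0.45791659 0.23873259 0.18106299]
```

View pics/d1.png

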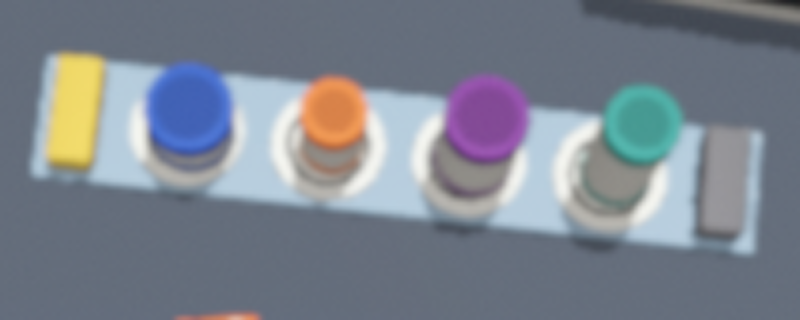

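View pics/d2.png

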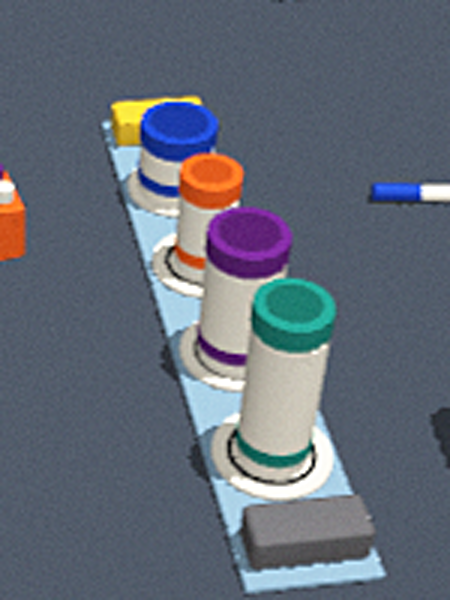

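All four jars stand upright in the right order. Top view caps: blue (189,106), orange (334,111), purple (487,118), teal (641,123). Orange, purple and teal are within about 3 mm of centre. Blue measures about (−2.6, −3.5) mm off as the mean of both cameras. There is plenty of time, so I'll mend it.

Request:
drive_tool --plan '[15,0,-15,0,0,0,40,0,-42,0,0,0,70,0,-72,0,0,0,100,0,-102,0,0,0,130,0,-132,0,0,0,150,0,-153,0,0,0,156,0,-161,0,0,0,156,0,-161,0,0,0,156,0,-161,0,0,0]'

```text
t: 25.92
eef_pos: [0.6139, 0.0735, 0.1811]
tool_rot: [-0.707, 0.707, -0.001, 0.001]
ft_force: [-0.3, -0.2, 0.2]
finger_gap: 0.999
```

```bash
python3 - <<'E'
from h import *
to(.6135,.0775,.029,0)
E
```

```text
t 25.92 pos [0.6139 0.0735 0.1811] jaw -0.2 gap 0.999 | shift [ -0.3 152.1   4.1] turn [ 0.  -0.2 -0. ]
```

Request:
drive_tool --plan '[0,10,0,0,0,0,0,32,0,0,0,0,0,60,0,0,0,0,0,88,0,0,0,0,0,115,0,0,0,0,0,135,0,0,0,0,0,147,0,0,0,0,0,152,0,0,0,0,0,152,0,0,0,0,0,152,0,0,0,0]'

```text
t: 26.75
eef_pos: [0.6146, 0.0751, 0.0301]
tool_rot: [0.707, -0.707, -0.0, -0.0]
ft_force: [0.1, -0.2, -0.2]
finger_gap: 1.001
```

Request:
drive_tool --plan '[0,0,0,0,0,0,0,0,0,0,0,0,0,0,0,0,0,0,0,0,0,0,0,0,0,0,0,0,0,0,0,0,0,0,0,0,0,0,0,0,0,0,0,0,0,0,0,0,0,0,0,0,0,0,0,0,0,0,0,0]' --hand 0 --newtons 30

```text
t: 27.58
eef_pos: [0.6148, 0.075, 0.0304]
tool_rot: [0.707, -0.707, -0.0, -0.001]
ft_force: [-1.5, 0.3, 9.0]
finger_gap: 0.648
```

Request:
drive_tool --plan '[0,-2,0,0,0,0,0,-4,0,0,0,0,1,-4,2,0,0,0,2,-4,3,0,0,0,2,-4,3,0,0,0,2,-2,3,0,0,0,2,-0.5,3,0,0,0,2,0,3,0,0,0,2,0,3,0,0,0,2,0,3,0,0,0]'

```text
t: 28.42
eef_pos: [0.6164, 0.0778, 0.0304]
tool_rot: [0.707, -0.707, 0.0, -0.0]
ft_force: [-8.0, 1.0, 23.1]
finger_gap: 0.645
```

Request:
drive_tool --plan '[0,0,0,0,0,0,0,0,0,0,0,0,0,0,0,0,0,0,0,0,0,0,0,0,0,0,0,0,0,0,0,0,0,0,0,0,0,-5,0,0,0,0,0,-25,0,0,0,0,0,-55,0,0,0,0,0,-90,0,0,0,0,0,-125,0,0,0,0,0,-150,0,0,0,0]' --hand 1

```text
t: 29.42
eef_pos: [0.6168, 0.0776, 0.1827]
tool_rot: [0.707, -0.707, -0.0, -0.001]
ft_force: [1.4, 0.3, 0.5]
finger_gap: 0.996
```

Request:
drive_tool --plan '[-15,0,15,0,0,0,-40,0,42,0,0,0,-70,0,72,0,0,0,-100,0,102,0,0,0,-130,0,132,0,0,0,-150,0,153,0,0,0,-156,0,161,0,0,0,-156,0,161,0,0,0,-156,0,161,0,0,0]'

```text
t: 30.17
eef_pos: [0.4607, 0.239, 0.1797]
tool_rot: [0.707, -0.707, -0.0, -0.0]
ft_force: [-0.2, -0.1, -0.8]
finger_gap: 1.002
```

```bash
python3 - <<'E'
from h import *
f=bot.grab_frame('top');A=cv2.resize(f['frame'][130:210,190:390,::-1],(800,320),interpolation=cv2.INTER_CUBIC)
g=bot.grab_frame('side');B=cv2.resize(g['frame'][140:340,280:420,::-1],(196,280),interpolation=cv2.INTER_CUBIC)
C=cv2.resize(g['frame'][140:225,290:390,::-1],(329,280),interpolation=cv2.INTER_CUBIC)
D=np.zeros((280,800,3),np.uint8);D[:,:196]=B;D[:,220:549]=C
cv2.imwrite('pics/e1.png',np.vstack([A,D]))
h=hsv(f);print('rack',[(c.round(1),s[2:]) for c,s in blobs(cv2.inRange(h,(3,110,50),(18,255,255)))][:3])
print(caps(f,['blue'])['blue'],caps(g,['blue'])['blue'][-3:]);o=bot.get_obs();print(o['t'],o['eef_pos'])
E
```

```text
rack [(array([273. , 157.9]), array([ 16,  18, 226], dtype=int32)), (array([244.6, 224. ]), array([ 22,  28, 319], dtype=int32)), (array([400.8, 260.9]), array([ 22,  18, 302], dtype=int32))]
[(array([253.8, 104.8]), [9, 14, 59], array([0.7493, 0.036 , 0.06  ])), (array([233.4, 157.3]), [20, 20, 81], array([0.612 , 0.0825, 0.06  ])), (array([237.6, 157.1]), [15, 14, 105], array([0.6127, 0.0723, 0.06  ]))] [(array([340.4, 182.1]), [26, 21, 419], array([0.6177, 0.0766, 0.06  ])), (array([332.4, 200.6]), [12, 10, 40], array([0.5816, 0.0161, 0.06  ])), (array([411.3, 203.5]), [17, 6, 98], array([ 0.736 , -0.0285,  0.06  ]))]
30.2667 [0.46134359 0.23786652 0.17949589]
```

View pics/e1.png

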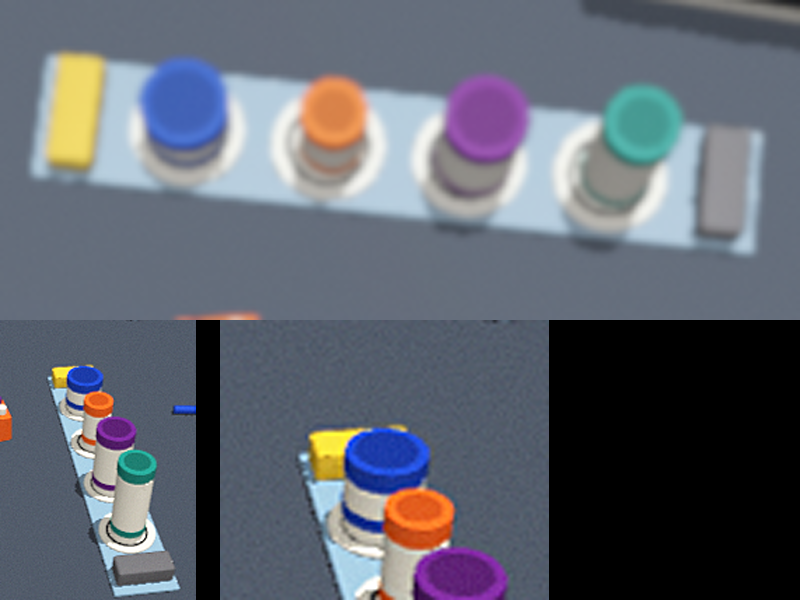

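Blue (185,103) is now centred with the rim even, all jars are upright, and the rack's centroid is unchanged at (244.6,224.0). The gripper is clear, so I'm handing in.

```bash
python3 -c "
from cell import bot
print(bot.job_done())"
```

```text
the job is handed in; nothing more can be done
None
```

All four jars stand upright on the row's marks in height order: blue beside the yellow block, then orange, purple, and teal by the grey block. I handed the job in at about 30 s, with the gripper open and well clear.

- **Placing:** The last top view puts orange, purple and teal within about 3 mm of the middle of their marks.
- **Blue jar:** It first landed about 4 mm off, so I picked it up again and shifted it 2 mm in x and 3 mm in y. Afterwards the last pictures showed it sitting evenly on its mark. The vertical wrist force reached 23 N as it was set down, well under the limit.
- **Rack:** The tube rack's position in the top image is unchanged, and I did not handle any of the brown look-alikes or the beaker.
- **Checks that disagreed:**
  - The two cameras differ by up to about 3 mm on where the marks are, so I used their average.
  - The automatic colour measurement of the blue cap was unreliable. It gave a 9 mm error at one point and later split the cap in two, so I judged blue from the pictures and the tool position.

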